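Complete the mould layer on the pressure-pot rack and hold it up level

TASK

Two of the four small rubber moulds already lie on the round lift-out rack of the pressure pot: lay the two loose small ones flat and squarely on its two bare pads, setting them down gently without dropping them, so that the pinwheel layer is complete. Then take the rack by the black grip at its centre, lift it about 10 cm clear of the bench and finish while holding it there, level and still, with all four moulds in place. Leave the other things on the bench where they are.

Things in the scene. Friction and masses are not known exactly. Their poses are not given: they have to be found in the camera images.
- rack: Loose lift-out rack: round perforated aluminium plate 200 mm across, 3 mm thick, on four 12 mm feet, with a stem and black grip at its centre. On it four fixed dark rubber pads, 66 x 42 x 2 mm (tops 17 mm above the feet's underside), in a pinwheel, centres 62 mm from the middle; two are bare. About 0.6 kg loaded. Origin on its centre line at the feet's underside, z up; may stand turned any way.
- grip (a point): Middle of the rack's grip: an upright black plastic cylinder 22 mm in diameter and 30 mm long (40 to 70 mm above the feet); this point is 55 mm above the feet. The loaded rack hangs level from it. There is 29 mm between the grip and the nearest moulds, whose tops are 39 mm above the feet. 30 N of squeeze holds it.
- place0 (a point): Centre of the top of the pad at (22, 58) mm in the rack's x, y; long side along the rack's x. Already carries mould_c.
- place1 (a point): Centre of the top of the bare pad at (58, -22) mm in the rack's x, y; its long side runs along the rack's y.
- place2 (a point): Centre of the top of the bare pad at (-22, -58) mm in the rack's x, y; its long side runs along the rack's x.
- place3 (a point): Centre of the top of the pad at (-58, 22) mm in the rack's x, y; long side along the rack's y. Already carries mould_d.
- mould_a: Small tan two-part rubber mould, a plain block 60 (x) x 36 (y) x 22 (z) mm, about 40 to 75 g, with a dark parting line round its sides. Origin at the centre of its underside, x along its length. Its two ends are equivalent; 15 N of squeeze holds it. Lies loose on the bench to one side of the rack; either loose mould may go on either bare pad.
- mould_b: Small tan two-part rubber mould, a plain block 60 (x) x 36 (y) x 22 (z) mm, about 40 to 75 g, with a dark parting line round its sides. Origin at the centre of its underside, x along its length. Its two ends are equivalent; 15 N of squeeze holds it. Lies loose on the bench to the other side of the rack; either loose mould may go on either bare pad.
- mould_c: Small tan two-part rubber mould, a plain block 60 (x) x 36 (y) x 22 (z) mm, about 40 to 75 g, with a dark parting line round its sides. Origin at the centre of its underside, x along its length. Its two ends are equivalent; 15 N of squeeze holds it. Already on the rack, on place0.
- mould_d: Small tan two-part rubber mould, a plain block 60 (x) x 36 (y) x 22 (z) mm, about 40 to 75 g, with a dark parting line round its sides. Origin at the centre of its underside, x along its length. Its two ends are equivalent; 15 N of squeeze holds it. Already on the rack, on place3.
- big_mould_1: One of two larger rubber moulds that stay where they are, 80 x 56 x 30 mm, a little darker; origin at the centre of its underside. Bystander.
- big_mould_2: The other larger rubber mould, 80 x 56 x 30 mm. Bystander.
- pliers: Red-handled pliers lying flat, about 180 mm long and 14 mm high; origin near the pivot. Bystander.
- gasket_ring: Flat aluminium ring, 90 mm across, 8 mm high, origin at the centre of its underside. Bystander.
- cup: White plastic cup, 74 mm across the rim, 95 mm tall, origin at the centre of its underside. Bystander.
- flask: Dark perforated steel casting flask filled with investment, 64 mm across, 90 mm tall, origin at the centre of its underside. Bystander.
- spatula: Spatula lying flat, 200 mm long, low (under 30 mm). Bystander.
Things that resemble listed ones, but are neither listed nor needed, are in the scene too. Leave any purple look-alike of the mould_b alone.

How it is judged:
On the way, in this order (a step that is already met when the one before it is completed fails the run):
1. one of the loose moulds lies released on a bare pad (height (world z) of rack below 0.006 m and ((((distance between mould_a and place1 below 0.012 m and angle between the x axis of mould_a and the y axis of rack, either way round below 0.2 rad and angle between the z axis of mould_a and the z axis of rack, either way round below 0.12 rad) or (distance between mould_a and place2 below 0.012 m and angle between the x axis of mould_a and the x axis of rack, either way round below 0.2 rad and angle between the z axis of mould_a and the z axis of rack, either way round below 0.12 rad)) and contact force between mould_a and the fingers below 0.05 N and linear speed of mould_a below 0.03 m/s) or (((distance between mould_b and place1 below 0.012 m and angle between the x axis of mould_b and the y axis of rack, either way round below 0.2 rad and angle between the z axis of mould_b and the z axis of rack, either way round below 0.12 rad) or (distance between mould_b and place2 below 0.012 m and angle between the x axis of mould_b and the x axis of rack, either way round below 0.2 rad and angle between the z axis of mould_b and the z axis of rack, either way round below 0.12 rad)) and contact force between mould_b and the fingers below 0.05 N and linear speed of mould_b below 0.03 m/s))), for 0.2 s.
2. all four moulds lie released on their pads, the rack still standing on the bench (height (world z) of rack below 0.006 m and (((distance between mould_a and place1 below 0.012 m and angle between the x axis of mould_a and the y axis of rack, either way round below 0.2 rad and angle between the z axis of mould_a and the z axis of rack, either way round below 0.12 rad) and (distance between mould_b and place2 below 0.012 m and angle between the x axis of mould_b and the x axis of rack, either way round below 0.2 rad and angle between the z axis of mould_b and the z axis of rack, either way round below 0.12 rad)) or ((distance between mould_a and place2 below 0.012 m and angle between the x axis of mould_a and the x axis of rack, either way round below 0.2 rad and angle between the z axis of mould_a and the z axis of rack, either way round below 0.12 rad) and (distance between mould_b and place1 below 0.012 m and angle between the x axis of mould_b and the y axis of rack, either way round below 0.2 rad and angle between the z axis of mould_b and the z axis of rack, either way round below 0.12 rad))) and distance between mould_c and place0 below 0.012 m and angle between the x axis of mould_c and the x axis of rack, either way round below 0.2 rad and angle between the z axis of each of mould_c, mould_d and the z axis of rack, either way round below 0.12 rad and distance between mould_d and place3 below 0.012 m and angle between the x axis of mould_d and the y axis of rack, either way round below 0.2 rad and contact force between each of mould_a, mould_b, mould_c, mould_d and the fingers below 0.05 N and linear speed of each of mould_a, mould_b, mould_c, mould_d below 0.03 m/s), for 0.2 s.
3. the loaded rack is lifted clear of the bench (height (world z) of rack above 0.06 m and (((distance between mould_a and place1 below 0.012 m and angle between the x axis of mould_a and the y axis of rack, either way round below 0.2 rad and angle between the z axis of mould_a and the z axis of rack, either way round below 0.12 rad) and (distance between mould_b and place2 below 0.012 m and angle between the x axis of mould_b and the x axis of rack, either way round below 0.2 rad and angle between the z axis of mould_b and the z axis of rack, either way round below 0.12 rad)) or ((distance between mould_a and place2 below 0.012 m and angle between the x axis of mould_a and the x axis of rack, either way round below 0.2 rad and angle between the z axis of mould_a and the z axis of rack, either way round below 0.12 rad) and (distance between mould_b and place1 below 0.012 m and angle between the x axis of mould_b and the y axis of rack, either way round below 0.2 rad and angle between the z axis of mould_b and the z axis of rack, either way round below 0.12 rad))) and distance between mould_c and place0 below 0.012 m and angle between the x axis of mould_c and the x axis of rack, either way round below 0.2 rad and angle between the z axis of each of mould_c, mould_d and the z axis of rack, either way round below 0.12 rad and distance between mould_d and place3 below 0.012 m and angle between the x axis of mould_d and the y axis of rack, either way round below 0.2 rad), for 0.2 s.
At the end, for the whole second after the job is handed in: The fingers alone hold the rack (over 2 N), feet 60 to 150 mm above the bench, tilt under 0.09 rad, slower than 20 mm/s and 0.15 rad/s; each mould is within 12 mm of its own pad's centre, its length within 0.2 rad of the pad's long side, flat within 0.12 rad (all of step 3 and height (world z) of rack below 0.15 m and angle between rack's own z axis and vertical below 0.09 rad and contact force between rack and the fingers above 2 N and linear speed of rack below 0.02 m/s and angular speed of rack below 0.15 rad/s and contact force between rack and cup below 0.05 N and contact force between rack and flask below 0.05 N); the arm keeps its last pose, push and grip.
It fails at once if a bystander (larger mould, pliers, ring, cup, flask, spatula) is pushed more than 25 mm from its place or tipped over (distance of any of big_mould_1, big_mould_2, pliers, gasket_ring, cup, flask, spatula from where it was at the start of the episode above 0.025 m or angle between any of big_mould_1, big_mould_2, pliers, gasket_ring, cup, flask, spatula's own z axis and vertical above 0.5 rad).
It fails at once if a mould is dropped (falls freely, faster than 0.5 m/s) ((contact force between mould_a and the fingers below 0.05 N and linear speed of mould_a above 0.5 m/s) or (contact force between mould_b and the fingers below 0.05 N and linear speed of mould_b above 0.5 m/s) or (contact force between mould_c and the fingers below 0.05 N and linear speed of mould_c above 0.5 m/s) or (contact force between mould_d and the fingers below 0.05 N and linear speed of mould_d above 0.5 m/s)).
It also fails if it takes over 61 s, if anything falls off the work surface, if the arm or the gripper's body presses on something with over 40 N, if the wrist force passes 120 N, or if a joint passes its speed limit or range.

ROBOT

A 6-joint arm with a two-finger parallel gripper is mounted at the origin on the work surface. World frame = base frame: x ahead of the robot, y to its left, z up, the work surface at z = 0. Lengths are in m, angles in rad, forces in N, time in s.
With the tool pointing down it reaches from about 0.3 to 0.875 m from the base axis. Payload 6.4 kg.
Tool frame: the origin (TCP) lies at the very end of the fingers, on their centre line; the grasp point (between the pads) lies 19 mm behind it (env.grasp_offset is the distance from the TCP to the grasp point, in m); z points along the fingers, x is the direction in which the jaws open and shut, and the axes are right-handed (so a half turn about z gives the same grasp; the last joint's range is limited). The gripper opens to 88 mm and grips with 3 to 60 N. Pads are 18 mm wide; open, the fingers measure 123 mm over their backs; the gripper's body (75 mm by 187 mm) begins 45 mm behind the grasp point.
Start: joints at [-1.467, 0.181, 1.607, -0, 1.354, -0.206], TCP at [0.175, -0.548, 0.239] pointing down, gripper open.
Joint ranges: [-2.99, 2.99], [-0.89, 2.07], [0.3, 2.58], [-1.14, 4.28], [0, 2.63], [-3.12, 3.12]. Speed limits (rad/s): [2.57, 2.57, 3.01, 3.14, 3.14, 3.14].

INTERFACE

Orientations are given as a 3x3 rotation matrix whose columns are the frame's x, y, z axes.
In Python, from plant import env gives the robot as it stands.
- The arm moves only by the shell command python3 -m inch 'ROWS'. ROWS is text: rows parted by semicolons, each of 5 numbers parted by spaces: the shift along the tool's x, y, z in units of 150 mm (1.0 is 150 mm), then the turn about the tool's z in units of 45 degrees (1.0 is 45 degrees), then the closure, from -1 (fully open) to 1 (shut). A call has 1 to 10 rows; each row is the pose to reach, as a shift and turn from the pose commanded when the call began, along the tool's axes at that moment; what a row does not reach only later rows make up. A row lasts 1/12 s, in which the tool goes at most 41.7 mm and 7.16 degrees, less where a joint would pass 70% of its speed; a pose out of reach is approached as far as the arm can. A call with a number of a shift or a turn outside -1 to 1 is refused whole. A call with a gripper value outside its range is refused whole. The fingers move at their own pace and stop on an object; the grip force is fixed at half the most. Time passes only in rows, so rows that repeat a pose let the fingers close. It gives the time, the measured TCP pose, the force and the opening at its end, in the units of the state.
- env.get_state(): the state, without advancing time (a new reading comes with each control period).
- env.snapshot(name): name is "scene" or "top" or "wrist"; returns a dict with "color" (384x512x3 uint8, blue, green, red), "depth" (384x512 float32, m along the optical axis (not along the pixel's ray), 0 where there is no reading), "camera_matrix" (3x3 intrinsics, pixels), "k1" (the pictures are not rectified: a ray, as slopes to the right and down, at radius r is drawn at 1 + k1 r^2 times it, then the intrinsics apply), "R" (3x3) and "t" (3): a world point X has camera coordinates R X + t; the wrist camera has in their place "hand_eye" (4x4, takes a point from camera to tool coordinates, whose origin is the TCP and whose axes are the tool frame's). Camera axes: x right, y down, z forward; pixel columns grow to the right and rows downward; lengths in m; the calibration is good to about 2 mm. A picture is of the moment at which its call begins: read the wrist's pose just before it.
- env.finish_job(): hands the job in, once; it reports no verdict.
The state is a dict: "time": time; "joint_pos": joint angles; "joint_velocities": joint speeds; "joint_efforts": joint torques, N m; "eef_pos": TCP position; "orientation": TCP orientation; "wrist_force": force on the tool from outside, world axes, zero at the start; "moment": the same for the moment, N m; "finger_gap": opening from 0.0 (shut) to 1.0 (fully open).
Only numpy, scipy, OpenCV 4.12 (cv2) and the standard library are available. Lean on these libraries where they do the work, as an engineer would, in place of code of your own. Each camera call takes 0.05 s, during which the arm holds its last target. There are 200 camera calls.

## Working session

There is one attempt and no reset: what is moved stays moved. The work goes in short steps, Python scripts to look and compute and a shell command to move; the robot and the scene stay as the last step left them, time stands still between calls to the robot, and variables do not carry over. Pictures are saved under pics/ and viewed, about 8 in all and at most 12, crops included, and the job is handed in when it is done.

```bash
mkdir -p pics; ls
cat > h.py <<'E'
import numpy as np, cv2
from plant import env
def snap(n):
    st=env.get_state(); s=env.snapshot(n)
    if n=="wrist":
        H=np.array(s["hand_eye"]); R=np.array(st["orientation"]); 
        s["c2w"]=(R@H[:3,:3], R@H[:3,3]+np.array(st["eef_pos"]))
    else:
        R=np.array(s["R"]); s["c2w"]=(R.T,-R.T@np.array(s["t"]))
    np.save("last_%s.npy"%n,s,allow_pickle=True); return s
def load(n): return np.load("last_%s.npy"%n,allow_pickle=True).item()
def rays(s,uv):
    K=np.array(s["camera_matrix"]); return cv2.undistortPoints(np.array(uv,float).reshape(-1,1,2),K,np.array([s["k1"],0,0,0.]))[:,0]
def pts(s,uv=None):
    # world points by depth
    if uv is None:
        v,u=np.mgrid[:384,:512]; uv=np.c_[u.ravel(),v.ravel()]
    uv=np.array(uv); d=s["depth"][uv[:,1].astype(int),uv[:,0].astype(int)]
    r=rays(s,uv); c=np.c_[r*d[:,None],d]; A,b=s["c2w"]; return c@A.T+b
def atz(s,uv,z):
    A,b=s["c2w"]; r=rays(s,uv); w=np.c_[r,np.ones(len(r))]@A.T; return b+w*((z-b[2])/w[:,2])[:,None]
E
python3 - <<'E'
from h import *
a=snap("top");b=snap("scene")
cv2.imwrite("pics/top.png",cv2.resize(a["color"],(800,600),interpolation=cv2.INTER_CUBIC))
cv2.imwrite("pics/scene.png",cv2.resize(b["color"],(800,600),interpolation=cv2.INTER_CUBIC))
for s in(a,b):print(s["c2w"][1],s["c2w"][0][:,2],s["k1"])
print(env.get_state(),env.grasp_offset)
E
```

```text
pics
[ 0.39044803 -0.01350808  1.20677917] [ 0.14365336  0.01168924 -0.98955903] -0.022995840101189553
[ 1.15101208 -0.62191283  0.94342519] [-0.47771361  0.51311111 -0.71309655] -0.13330290489045749
{'time': 0.1, 'joint_pos': array([-1.46727659e+00,  1.81487545e-01,  1.60791002e+00, -3.13895311e-05,
        1.35379251e+00, -2.06291770e-01]), 'joint_velocities': array([-2.00150388e-03, -4.57938321e-04, -2.00815429e-03,  7.85088419e-05,
       -4.50127559e-04, -3.52460400e-04]), 'joint_efforts': array([ 5.96766458e-04, -4.34820628e+01, -3.42695796e+01,  7.04058493e-02,
        3.40717554e-02, -3.67748737e-05]), 'eef_pos': array([ 0.17526597, -0.5471262 ,  0.23788756]), 'orientation': array([[ 3.04885427e-01, -9.52389016e-01, -1.95558948e-04],
       [-9.52387742e-01, -3.04885345e-01,  1.58570464e-03],
       [-1.56983074e-03, -2.97210291e-04, -9.99998724e-01]]), 'wrist_force': array([-0.37361801, -0.58835934, -0.20483433]), 'moment': array([0.00380225, 0.00293029, 0.01759203]), 'finger_gap': 1.0015090998928273} 0.0187
```

View pics/top.png

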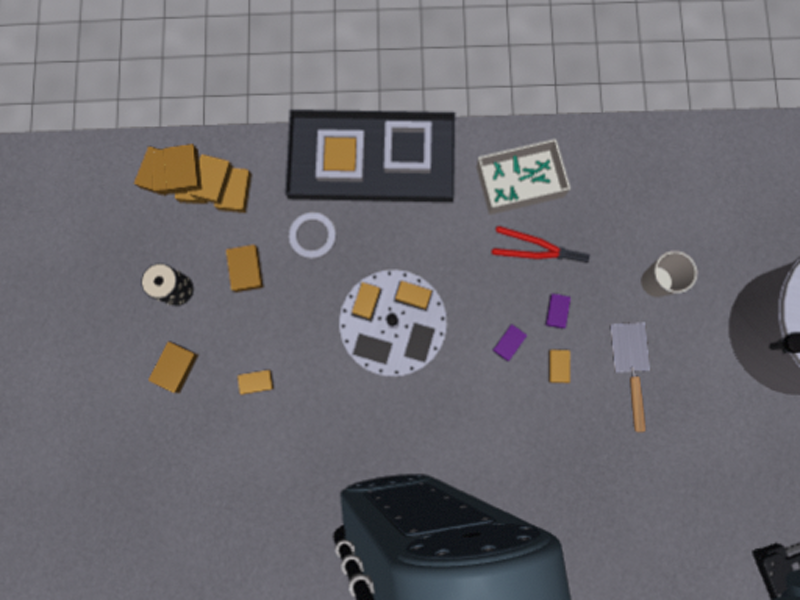

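View pics/scene.png

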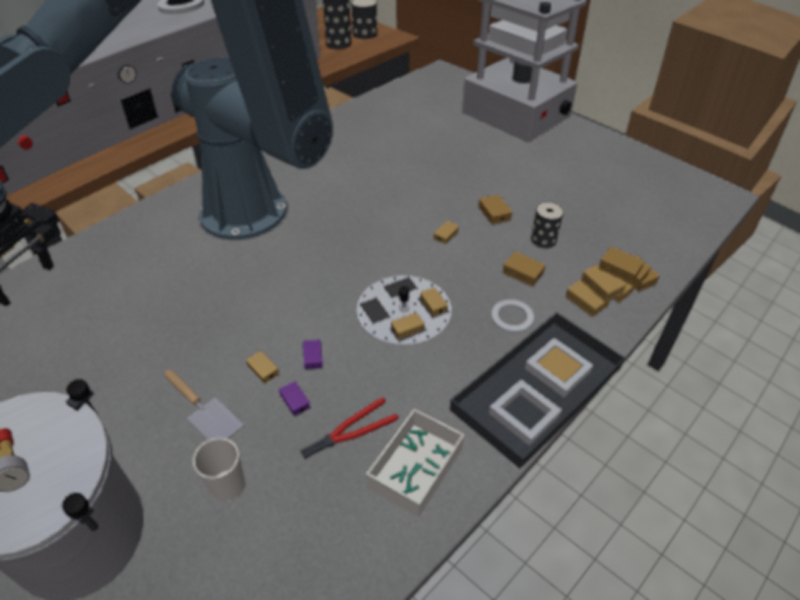

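Top view (800x600): the two loose small tan moulds are at (255,382) and (560,366). Two purple look-alikes are at (558,310) and (510,342), and the larger, darker tan blocks are at (243,268), (172,367) and in the stack. The rack is at (393,322), with moulds at (366,300) and (413,293) and bare pads at (373,348) and (420,342). Next I'll measure these and view one enlarged crop of them.

```bash
cat >> h.py <<'E'
def rects(s,mask,z,amin=150):
    """min-area rects of mask blobs projected to plane z"""
    n,l,st,c=cv2.connectedComponentsWithStats(mask.astype(np.uint8))
    out=[]
    for i in range(1,n):
        if st[i,4]<amin: continue
        cs,_=cv2.findContours((l==i).astype(np.uint8),cv2.RETR_EXTERNAL,cv2.CHAIN_APPROX_NONE)
        w=atz(s,cs[0][:,0].astype(float),z)[:,:2]
        (cx,cy),(a,b),_=R=cv2.minAreaRect((w*1000).astype(np.float32))
        bx=cv2.boxPoints(R); e=bx[1]-bx[0]; f=bx[2]-bx[1]
        L=e if np.hypot(*e)>np.hypot(*f) else f
        out.append((c[i].round(1).tolist(),[round(cx,1),round(cy,1)],sorted([round(float(a),1),round(float(b),1)]),round(float(np.degrees(np.arctan2(L[1],L[0])))%180,1)))
    return out
E
python3 - <<'E'
from h import *
s=load("top"); hsv=cv2.cvtColor(s["color"],cv2.COLOR_BGR2HSV)
tan=(hsv[...,0]>8)&(hsv[...,0]<28)&(hsv[...,1]>110)&(hsv[...,2]>60)
for r in rects(s,tan,.02): print(r, pts(s,[np.round(r[0])])[0].round(3), hsv[int(r[0][1]),int(r[0][0])])
print("rack-height retry")
for r in rects(s,tan,.039): print(r) if r[2][1]<75 else 0
P=pts(s).reshape(384,512,3)
m=(hsv[...,2]>130)&(hsv[...,1]<60)
for r in rects(s,m,.015): print("bright",r)
c=s["color"]
cv2.imwrite("pics/crop.png",np.hstack([cv2.resize(c[160:260,140:300],(400,250)),cv2.resize(c[160:260,290:450],(400,250))]))
for uv in [(251,205),(238,223),(268,219)]: print(pts(s,[uv])[0].round(4), atz(s,[uv],.06).round(3))
E
```

```text
([217.1, 98.0], [870.7, 124.3], [60.0, 63.3], 178.0) [0.867 0.124 0.029] [ 18 160 164]
([123.1, 113.2], [835.7, 400.9], [112.5, 224.8], 70.5) [0.807 0.384 0.091] [ 18 168 147]
([155.6, 171.3], [651.0, 307.9], [56.8, 82.9], 7.9) [0.65  0.304 0.029] [ 18 165 150]
([234.0, 192.2], [582.0, 78.4], [35.2, 60.4], 160.6) [0.579 0.077 0.039] [ 18 154 172]
([264.1, 188.5], [590.2, -9.2], [36.3, 59.9], 69.7) [ 0.589 -0.009  0.038] [ 19 152 171]
([109.6, 234.7], [468.8, 439.8], [57.2, 79.8], 153.0) [0.466 0.434 0.033] [ 18 163 153]
([358.0, 234.0], [450.8, -273.8], [34.3, 57.8], 176.7) [ 0.451 -0.274  0.018] [ 19 152 171]
([163.0, 244.1], [437.3, 284.8], [35.4, 60.7], 97.9) [0.437 0.284 0.023] [ 19 148 176]
([407.4, 258.5], [377.7, -409.8], [17.5, 93.3], 1.5) [ 0.379 -0.41   0.015] [ 15 117 170]
rack-height retry
([217.1, 98.0], [863.0, 122.1], [59.0, 62.3], 178.0)
([234.0, 192.2], [579.0, 77.0], [34.7, 59.4], 160.6)
([264.1, 188.5], [587.0, -9.3], [35.7, 58.9], 69.7)
([358.0, 234.0], [449.8, -269.6], [33.8, 56.9], 176.7)
([163.0, 244.1], [436.5, 280.0], [34.8, 59.7], 97.9)
bright ([29.8, 15.8],
[... 3557 characters left out ...]
9], 90.1)
bright ([260.5, 92.6], [887.5, -6.7], [88.0, 95.6], 178.1)
bright ([217.1, 98.3], [872.8, 125.1], [90.2, 95.3], 178.0)
bright ([334.2, 112.2], [822.9, -228.9], [106.6, 156.8], 102.1)
bright ([199.3, 150.1], [712.0, 179.8], [88.4, 88.9], 43.5)
bright ([429.6, 174.6], [619.8, -503.3], [77.5, 79.5], 88.4)
bright ([101.1, 179.2], [633.0, 471.1], [59.1, 61.8], 135.0)
bright ([507.1, 193.3], [565.3, -715.4], [26.4, 129.1], 173.5)
bright ([251.2, 206.7], [540.6, 29.5], [199.0, 200.0], 115.4)
bright ([402.8, 221.9], [479.8, -405.8], [63.6, 94.1], 1.9)
[0.5368 0.028  0.0672] [[0.538 0.028 0.06 ]]
[0.492  0.0685 0.0175] [[0.488 0.066 0.06 ]]
[ 0.5014 -0.0182  0.0153] [[ 0.497 -0.018  0.06 ]]
```

View pics/crop.png

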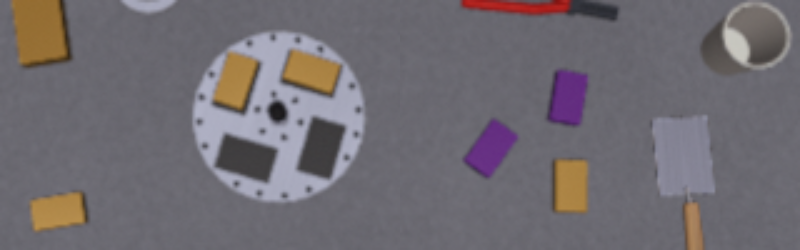

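The crop shows the two plain tan 60x36 blocks on the bench, at left (58,211) and right (571,186). The purple pair at (567,97) and (490,148) are the decoys. The measurements agree: M1 is at (450,-274) mm, M2 at (437,285), the rack at (540.6,29.5) with yaw about -110°, place1 near (500,-18) and place2 near (494,70). I'll move above M1.

```bash
python3 -m inch '-.39 -.77 0 0 -1;-.39 -.77 0 0 -1;-.39 -.77 0 0 -1;-.39 -.77 0 0 -1;-.39 -.77 0 0 -1'; python3 -m inch '-.39 -.77 0 0 -1;-.39 -.77 0 0 -1;-.39 -.77 0 0 -1;-.39 -.77 0 0 -1;-.39 -.77 0 0 -1';python3 -m inch '-.39 -.77 .3 .47 -1;-.39 -.77 .3 .47 -1;-.39 -.77 .3 .47 -1;-.39 -.77 .3 .47 -1;-.39 -.77 .3 .47 -1;-.39 -.77 .3 .47 -1;-.39 -.77 .3 .47 -1'
cat >> h.py <<'E'
def go(x,y,z,jaw):
    """print rows needed to bring TCP to world x,y,z, with jaw axis at angle jaw (deg, mod 180)"""
    st=env.get_state(); R=np.array(st["orientation"]); p=np.array(st["eef_pos"])
    yaw=np.degrees(np.arctan2(R[1,0],R[0,0])); d=(jaw-yaw+90)%180-90
    print("t",round(st["time"],2),"pos",p.round(4),"yaw",round(yaw,1),"tilt",R[:2,2].round(3),"F",np.round(st["wrist_force"],1),"gap",round(st["finger_gap"],3),"j6",round(st["joint_pos"][5],2))
    print("shift units",(R.T@(np.array([x,y,z])-p)/.15).round(3),"turn",round(-d/45,3))
E
cat > look.py <<'E'
from h import *; import sys
s=snap("wrist"); hsv=cv2.cvtColor(s["color"],cv2.COLOR_BGR2HSV)
tan=(hsv[...,0]>8)&(hsv[...,0]<28)&(hsv[...,1]>110)&(hsv[...,2]>60)
for r in rects(s,tan,float(sys.argv[1]),400): print(r,pts(s,[np.round(r[0])])[0].round(3))
cv2.imwrite("pics/"+sys.argv[2],s["color"])
E
python3 look.py .022 w1.png; python3 -c "
from h import *
go(.45,-.274,.1,-93)"
```

```text
time: 0.52
eef_pos: [0.269, -0.4549, 0.2385]
orientation: [[0.309, -0.951, -0.0], [-0.951, -0.309, 0.001], [-0.001, -0.0, -1.0]]
wrist_force: [-0.4, -0.5, -0.0]
finger_gap: 0.999
time: 0.93
eef_pos: [0.3604, -0.3653, 0.2386]
orientation: [[0.308, -0.951, -0.0], [-0.951, -0.308, -0.0], [0.0, 0.0, -1.0]]
wrist_force: [0.3, -0.1, -0.0]
finger_gap: 0.998
time: 1.52
eef_pos: [0.451, -0.2769, 0.1939]
orientation: [[-0.06, -0.998, -0.0], [-0.998, 0.06, -0.001], [0.001, 0.0, -1.0]]
wrist_force: [-0.3, 0.3, 0.3]
finger_gap: 0.999
([5.5, 69.5], [585.1, -22.4], [15.6, 37.2], 167.9) [ 0.583 -0.035  0.038]
([257.4, 178.8], [452.7, -275.8], [33.8, 58.9], 177.3) [ 0.453 -0.276  0.022]
([59.1, 298.6], [316.0, -23.1], [41.4, 93.4], 158.3) [ 0.479 -0.227  0.274]
([458.2, 299.4], [286.3, -514.2], [41.8, 92.1], 14.7) [ 0.473 -0.329  0.275]
([450.0, 345.0], [218.3, -484.0], [17.1, 258.1], 86.6) [ 0.467 -0.323  0.284]
t 1.57 pos [ 0.451  -0.277   0.1941] yaw -93.5 tilt [ 0.    -0.001] F [-0.  -0.4 -0.7] gap 1.002 j6 0.86
shift units [-0.02   0.008  0.628] turn -0.011
```

```bash
python3 -m inch '-.01 -.01 .8 0 -1;-.01 -.01 .8 0 -1;-.01 -.01 .8 0 -1;-.01 -.01 .8 0 -1;-.01 -.01 .8 0 -1' | sed -n 1,2p; python3 -m inch '0 0 .15 0 -1;0 0 .3 0 -1;0 0 .45 0 -1;0 0 .45 0 -1;0 0 .45 0 -1;0 0 .45 0 -1'; python3 -m inch '0 0 0 0 1;0 0 0 0 1;0 0 0 0 1;0 0 0 0 1;0 0 0 0 1;0 0 0 0 1;0 0 0 0 1;0 0 0 0 1;0 0 0 0 1;0 0 0 0 1'
```

```text
time: 1.98
eef_pos: [0.4517, -0.2738, 0.0728]
time: 2.48
eef_pos: [0.455, -0.2754, 0.0092]
orientation: [[-0.06, -0.998, 0.003], [-0.998, 0.06, -0.003], [0.003, -0.003, -1.0]]
wrist_force: [-0.1, -1.0, 0.5]
finger_gap: 1.003
time: 3.32
eef_pos: [0.4534, -0.2734, 0.0061]
orientation: [[-0.059, -0.998, -0.0], [-0.998, 0.059, 0.0], [-0.0, 0.0, -1.0]]
wrist_force: [-0.2, 0.1, -0.3]
finger_gap: 0.405
```

```bash
python3 -m inch '0 0 -.1 0 1;0 0 -.25 0 1;0 0 -.4 0 1;0 0 -.6 0 1;0 0 -.8 0 1;0 0 -.8 0 1;0 0 -.8 0 1;0 0 -.8 0 1'
python3 -c "
from h import *
go(.5,-.0175,.13,-110)"
```

```text
time: 3.98
eef_pos: [0.453, -0.273, 0.1255]
orientation: [[-0.059, -0.998, -0.001], [-0.998, 0.059, 0.001], [-0.001, 0.001, -1.0]]
wrist_force: [0.1, -0.0, -0.5]
finger_gap: 0.405
t 3.98 pos [ 0.453  -0.273   0.1255] yaw -93.4 tilt [-0.001  0.001] F [ 0.1 -0.  -0.5] gap 0.405 j6 0.86
shift units [-1.719 -0.212 -0.029] turn 0.369
```

```bash
python3 -m inch '-.2 -.03 0 0 1;-.4 -.06 0 0 1;-.6 -.1 0 0 1;-.8 -.1 -.1 0 1;-.8 -.1 -.1 0 1;-.8 -.1 -.1 0 1' |head -2;python3 -m inch '-.2 -.03 0 .1 1;-.45 -.06 -.1 .2 1;-.45 -.1 -.3 .3 1;-.45 -.1 -.3 .37 1;-.45 -.1 -.3 .37 1;-.45 -.1 -.3 .37 1;-.45 -.1 -.3 .37 1;-.45 -.1 -.3 .37 1' 
python3 look.py .039 w2.png;python3 -c "
from h import *
go(.5,-.0175,.13,-110)"
```

```text
time: 4.48
eef_pos: [0.475, -0.1529, 0.1401]
time: 5.15
eef_pos: [0.4934, -0.0885, 0.1846]
orientation: [[-0.343, -0.939, -0.003], [-0.939, 0.343, 0.001], [-0.0, 0.003, -1.0]]
wrist_force: [-0.6, -0.7, -0.6]
finger_gap: 0.409
([148.1, 119.7], [589.2, -12.7], [34.9, 58.3], 70.2) [ 0.589 -0.013  0.039]
([72.8, 158.9], [582.3, 74.9], [36.2, 57.9], 159.5) [0.583 0.074 0.039]
([259.0, 245.7], [434.5, -67.1], [81.3, 93.8], 160.0) [ 0.504 -0.092  0.201]
([359.4, 302.6], [330.9, -147.1], [20.6, 80.0], 169.3) [ 0.51  -0.12   0.268]
([157.2, 305.1], [406.1, 61.6], [20.8, 78.7], 153.2) [ 0.526 -0.074  0.268]
([332.0, 348.7], [294.3, -59.3], [15.6, 428.6], 70.1) [ 0.478 -0.11   0.246]
t 5.2 pos [ 0.4936 -0.0884  0.1849] yaw -110.1 tilt [-0.002  0.001] F [ 0.   1.  -0.3] gap 0.407 j6 1.51
shift units [-0.459  0.121  0.366] turn -0.001
```

View pics/w2.png

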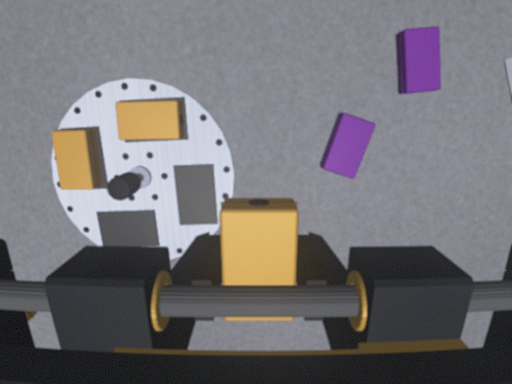

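The wrist view shows the mould held straight between the jaws. The bare pads are at (195,193) (place1) and (128,228), and the grip is at about (125,186). I'll measure the pad and the plate from here.

```bash
cat > pads.py <<'E'
from h import *; import sys
s=load("wrist"); g=cv2.cvtColor(s["color"],cv2.COLOR_BGR2GRAY)
P=pts(s).reshape(384,512,3)
m=(g<85)&(abs(P[...,2]-.017)<.012)&(np.hypot(P[...,0]-.54,P[...,1]-.03)<.105)
for r in rects(s,m,.017,300): print(r,pts(s,[np.round(r[0])])[0].round(3))
pl=cv2.morphologyEx(((g>130)&(abs(P[...,2]-.015)<.012)).astype(np.uint8),cv2.MORPH_OPEN,np.ones((3,3)))
c,_=cv2.findContours(pl,cv2.RETR_EXTERNAL,cv2.CHAIN_APPROX_NONE); c=max(c,key=cv2.contourArea)[:,0].astype(float)
w=atz(s,c,.015)[:,:2]
(x,y),r=cv2.minEnclosingCircle((w*1000).astype(np.float32)); print("plate",x,y,r)
E
python3 pads.py
```

```text
([96.0, 155.8], [576.3, 62.4], [9.7, 61.4], 161.6) [0.578 0.059 0.023]
plate 541.0756225585938 27.574113845825195 100.26563262939453
```

```bash
python3 -m inch '-.2 .05 0 0 1;-.46 .11 0 0 1;-.46 .11 0 0 1;-.46 .11 .3 0 1;-.46 .11 .6 0 1;-.46 .11 .6 0 1;-.46 .11 .6 0 1;-.46 .11 .6 0 1' | head -2
python3 -c "
from h import *
go(.501,-.0190,.0235,-109.9)"; grep -c . pads.py
```

```text
time: 5.87
eef_pos: [0.5028, -0.018, 0.0968]
t 5.87 pos [ 0.5028 -0.018   0.0968] yaw -110.1 tilt [-0.001  0.   ] F [ 0.7  0.4 -0.7] gap 0.405 j6 1.65
shift units [0.01  0.009 0.489] turn -0.004
9
```

```bash
python3 -m inch '.01 .01 .12 0 1;.01 .01 .24 0 1;.01 .01 .34 0 1;.01 .01 .42 0 1;.01 .01 .45 0 1;.01 .01 .47 0 1;.01 .01 .48 0 1;.01 .01 .48 0 1;.01 .01 .48 0 1'
python3 -c "
from h import *
go(.501,-.0190,.0230,-109.9)"
```

```text
time: 6.62
eef_pos: [0.5016, -0.0188, 0.0253]
orientation: [[-0.343, -0.939, 0.002], [-0.939, 0.343, -0.0], [-0.0, -0.002, -1.0]]
wrist_force: [0.5, -0.5, -0.3]
finger_gap: 0.41
t 6.62 pos [ 0.5016 -0.0188  0.0253] yaw -110.1 tilt [ 0.002 -0.   ] F [ 0.5 -0.5 -0.3] gap 0.41 j6 1.65
shift units [0.003 0.003 0.016] turn -0.003
```

```bash
python3 -m inch '0 0 .008 0 1;0 0 .014 0 1;0 0 .014 0 1;0 0 .014 0 1' | grep -E 'eef|force'; python3 -m inch '0 0 .006 0 1;0 0 .006 0 1;0 0 .006 0 1' | grep -E 'eef|force'
```

```text
eef_pos: [0.5013, -0.0186, 0.0231]
wrist_force: [-1.3, 0.2, 6.2]
eef_pos: [0.5014, -0.0186, 0.023]
wrist_force: [-6.8, 1.8, 16.1]
```

Contact felt. I'll ease off, release to a partial opening, and rise.

```bash
python3 -m inch '0 0 -.007 0 1;0 0 -.007 0 1;0 0 -.007 0 -.35;0 0 -.007 0 -.35;0 0 -.007 0 -.35;0 0 -.007 0 -.35;0 0 -.007 0 -.35' | grep -E 'eef|force|gap'; python3 -m inch '0 0 -.1 0 -.35;0 0 -.2 0 -.35;0 0 -.4 0 -.35;0 0 -.7 0 -.35;0 0 -1 0 -.35;0 0 -1 0 -.35;0 0 -1 0 -.35' | grep -E 'time|eef|force|gap'
python3 look.py .039 w3.png
python3 -c "
from h import *
go(.437,.284,.19,8)"
```

```text
eef_pos: [0.5005, -0.0184, 0.022]
wrist_force: [-0.1, 0.2, -0.4]
finger_gap: 0.676
time: 8.37
eef_pos: [0.5031, -0.0191, 0.1759]
wrist_force: [0.8, -0.8, 0.2]
finger_gap: 0.675
([218.8, 104.3], [589.6, -12.2], [34.7, 58.2], 69.8) [ 0.59  -0.013  0.039]
([135.0, 145.7], [581.9, 75.2], [35.9, 57.7], 159.8) [0.582 0.075 0.039]
([259.1, 191.5], [501.1, -18.7], [34.3, 58.0], 160.0) [ 0.501 -0.019  0.039]
([111.5, 302.0], [439.7, 172.0], [28.2, 77.7], 146.9) [0.539 0.005 0.259]
([405.8, 302.2], [332.8, -124.3], [28.1, 78.5], 173.4) [ 0.514 -0.062  0.258]
([396.3, 346.7], [294.2, -51.1], [15.1, 413.6], 70.0) [ 0.5   -0.057  0.257]
t 8.42 pos [ 0.5014 -0.0187  0.1732] yaw -110.0 tilt [ 0.003 -0.001] F [-0.9 -0.4 -0.8] gap 0.675 j6 1.65
shift units [-1.748  1.095 -0.115] turn 1.377
```

View pics/w3.png

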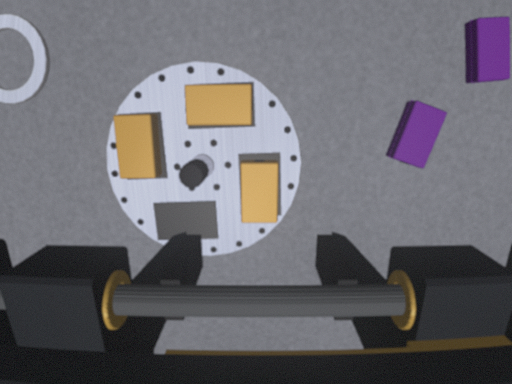

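The mould sits centred inside place1 at (260,191) and reads (501.1,-18.7) mm at 160°, as wanted. The remaining bare pad is at (187,220). Next is M2; j6's range means I turn the other way, -118°.

```bash
python3 -m inch '-.2 .1 -.1 -.15 -1;-.87 .55 -.1 -.9 -1;-.87 .55 -.1 -.9 -1;-.87 .55 -.1 -.9 -1;-.87 .55 -.1 -.9 -1;-.87 .55 -.1 -.9 -1;-.87 .55 -.1 -.9 -1' | grep -E 'time|eef'; python3 -m inch '0 0 0 -.9 -1;0 0 0 -.9 -1;0 0 0 -.9 -1;0 0 0 -.9 -1;0 0 0 -.9 -1;0 0 0 -.9 -1;0 0 0 -.9 -1' | grep -E 'time|eef'
python3 -c "
from h import *
go(.437,.284,.19,8)"
```

```text
time: 9.0
eef_pos: [0.466, 0.1332, 0.1845]
time: 9.58
eef_pos: [0.467, 0.1318, 0.1853]
t 9.58 pos [0.467  0.1318 0.1853] yaw -29.1 tilt [-0.003 -0.   ] F [-0.4  0.8  0.6] gap 1.003 j6 0.54
shift units [-0.668 -0.789 -0.03 ] turn -0.825
```

```bash
python3 -m inch '-.3 -.4 0 -.16 -1;-.67 -.79 0 -.83 -1;-.67 -.79 0 -.83 -1;-.67 -.79 0 -.83 -1;-.67 -.79 0 -.83 -1;-.67 -.79 0 -.83 -1;-.67 -.79 0 -.83 -1;-.67 -.79 0 -.83 -1' | grep -E 'time|eef'
python3 look.py .022 w4.png
python3 -c "
from h import *
go(.437,.284,.08,8)"
```

```text
time: 10.25
eef_pos: [0.4372, 0.2844, 0.1862]
([315.8, 31.7], [468.8, 436.8], [60.1, 80.3], 153.9) [0.47  0.432 0.03 ]
([258.8, 179.3], [437.7, 285.9], [33.9, 58.6], 98.9) [0.438 0.287 0.023]
([455.1, 189.0], [650.1, 305.8], [58.9, 93.7], 8.4) [0.643 0.308 0.03 ]
([58.8, 298.6], [220.3, 106.1], [40.4, 90.1], 81.1) [0.385 0.301 0.268]
([457.8, 298.6], [695.6, 174.1], [41.0, 90.9], 116.2) [0.485 0.316 0.267]
([432.2, 345.6], [663.2, 101.7], [22.1, 285.4], 6.7) [0.476 0.308 0.276]
t 10.3 pos [0.4374 0.2843 0.1864] yaw 8.0 tilt [-0.001 -0.   ] F [ 1.4 -0.4 -0.2] gap 0.995 j6 0.21
shift units [-0.002  0.001  0.709] turn 0.001
```

```bash
python3 -m inch '0 -.01 .8 -.01 -1;0 -.01 .8 -.01 -1;0 -.01 .8 -.01 -1;0 -.01 .8 -.01 -1;0 -.01 .8 -.01 -1' | sed -n 1,2p; python3 -m inch '0 0 .15 0 -1;0 0 .3 0 -1;0 0 .4 0 -1;0 0 .4 0 -1;0 0 .4 0 -1;0 0 .4 0 -1'| grep -E 'eef|force'; python3 -m inch '0 0 0 0 1;0 0 0 0 1;0 0 0 0 1;0 0 0 0 1;0 0 0 0 1;0 0 0 0 1;0 0 0 0 1;0 0 0 0 1;0 0 0 0 1'; python3 -m inch '0 0 -.1 0 1;0 0 -.25 0 1;0 0 -.4 0 1;0 0 -.6 0 1;0 0 -.8 0 1;0 0 -1 0 1;0 0 -1 0 1;0 0 -1 0 1' | grep -E 'eef|gap'
python3 -c "
from h import *
go(.4945,.0685,.16,-20)"
```

```text
time: 10.72
eef_pos: [0.4358, 0.2851, 0.0657]
eef_pos: [0.4396, 0.287, 0.0099]
wrist_force: [0.3, 0.3, 1.1]
time: 11.97
eef_pos: [0.4373, 0.2863, 0.0072]
orientation: [[0.988, 0.152, -0.0], [0.152, -0.988, -0.0], [-0.0, 0.0, -1.0]]
wrist_force: [0.8, -0.1, 0.4]
finger_gap: 0.406
eef_pos: [0.4386, 0.2868, 0.1591]
finger_gap: 0.404
t 12.63 pos [0.4386 0.2868 0.1591] yaw 8.8 tilt [0.004 0.001] F [ 0.1  0.8 -0.9] gap 0.404 j6 0.2
shift units [ 0.147  1.495 -0.007] turn 0.639
```

```bash
python3 -m inch '.02 .2 0 0 1;.05 .45 0 .1 1;.08 .75 0 .25 1;.08 .75 0 .4 1;.08 .75 0 .5 1;.08 .75 0 .64 1;.08 .75 0 .64 1;.08 .75 0 .64 1'| grep -E 'eef|gap'
python3 -c "
from h import *
go(.495,.0687,.16,-20)"
```

```text
eef_pos: [0.4654, 0.1767, 0.1557]
finger_gap: 0.404
t 13.3 pos [0.4654 0.1767 0.1557] yaw -19.9 tilt [-0.003 -0.   ] F [ 0.1 -0.2 -0.4] gap 0.404 j6 0.47
shift units [ 0.43   0.61  -0.029] turn 0.003
```

```bash
python3 -m inch '.15 .2 0 0 1;.3 .4 0 0 1;.43 .61 0 0 1;.43 .61 0 0 1;.43 .61 .2 0 1;.43 .61 .4 0 1;.43 .61 .4 0 1;.43 .61 .4 0 1;.43 .61 .4 0 1' | grep -E 'eef|gap'
python3 look.py .039 w5.png
python3 -c "
from h import *
go(.495,.0687,.0245,-20)"
```

```text
eef_pos: [0.4959, 0.0693, 0.098]
finger_gap: 0.403
([370.3, 162.3], [581.4, 77.8], [34.9, 58.8], 159.5) [0.581 0.078 0.039]
([258.5, 244.6], [488.9, 46.9], [56.8, 66.5], 70.1) [0.5   0.078 0.113]
([411.0, 238.7], [595.4, 13.1], [12.0, 38.4], 159.3) [0.596 0.012 0.038]
([157.8, 302.4], [399.0, 26.7], [14.9, 55.6], 62.1) [0.482 0.101 0.18 ]
([358.9, 302.1], [544.8, -25.9], [15.2, 55.7], 79.6) [0.528 0.084 0.18 ]
([290.6, 322.8], [492.3, -26.1], [10.6, 49.2], 159.7) [ 0.49  -0.026  0.039]
([331.2, 348.7], [483.9, -51.8], [11.0, 302.8], 160.1) [0.517 0.052 0.158]
t 14.1 pos [0.4966 0.0692 0.0987] yaw -20.0 tilt [ 0.002 -0.   ] F [-0.1 -0.7 -1.9] gap 0.404 j6 0.25
shift units [-0.01   0.007  0.495] turn 0.001
```

```bash
python3 -m inch '-.005 0 .12 0 1;-.005 0 .24 0 1;-.005 0 .34 0 1;-.005 0 .42 0 1;-.005 0 .45 0 1;-.005 0 .465 0 1;-.005 0 .475 0 1;-.005 0 .475 0 1;-.005 0 .475 0 1'| grep -E 'eef|force'; python3 -m inch '0 0 .007 0 1;0 0 .01 0 1;0 0 .01 0 1;0 0 .01 0 1' | grep -E 'eef|force'
```

```text
eef_pos: [0.4957, 0.0691, 0.027]
wrist_force: [0.1, 0.1, 0.0]
eef_pos: [0.4949, 0.0691, 0.0246]
wrist_force: [0.1, -0.4, -1.2]
```

```bash
python3 -m inch '0 0 .004 0 1;0 0 .006 0 1;0 0 .006 0 1' | grep -E 'eef|force'
```

```text
eef_pos: [0.495, 0.0691, 0.0241]
wrist_force: [-2.8, 1.0, 5.1]
```

```bash
python3 -m inch '0 0 -.002 0 1;0 0 -.002 0 -.35;0 0 -.002 0 -.35;0 0 -.002 0 -.35;0 0 -.002 0 -.35;0 0 -.002 0 -.35' | grep -E 'eef|force|gap'; python3 -m inch '0 0 -.1 0 -.35;0 0 -.2 0 -.35;0 0 -.4 0 -.35;0 0 -.7 0 -.35;0 0 -1 0 -.35;0 0 -1 0 -.35;0 0 -1 0 -.35;0 0 -1 0 -.35' | grep -E 'time|eef|force|gap'
python3 look.py .039 w6.png
python3 -c "
from h import *
s=snap('top'); cv2.imwrite('pics/t2.png',cv2.resize(s['color'][160:260,180:320],(784,560)))
hsv=cv2.cvtColor(s['color'],cv2.COLOR_BGR2HSV)
tan=(hsv[...,0]>8)&(hsv[...,0]<28)&(hsv[...,1]>110)&(hsv[...,2]>60)
for r in rects(s,tan,.039,100): print(r) if r[2][1]<70 else 0
go(.5415,.0280,.14,-20)"
```

```text
eef_pos: [0.4949, 0.0691, 0.0239]
wrist_force: [-0.2, 0.2, -0.3]
finger_gap: 0.675
time: 16.6
eef_pos: [0.4948, 0.0691, 0.1737]
wrist_force: [-0.1, 0.5, -0.7]
finger_gap: 0.68
([342.5, 148.8], [581.1, 77.6], [34.9, 58.7], 159.9) [0.58  0.078 0.04 ]
([258.4, 187.6], [495.6, 68.8], [34.4, 58.3], 69.8) [0.496 0.07  0.039]
([373.7, 228.5], [587.8, -9.1], [40.0, 59.5], 69.7) [ 0.589 -0.008  0.039]
([289.9, 263.4], [500.4, -16.5], [37.4, 58.2], 159.8) [ 0.499 -0.015  0.04 ]
([111.6, 301.0], [305.4, 4.8], [27.8, 77.5], 57.8) [0.47  0.104 0.255]
([404.7, 300.5], [600.1, -102.1], [28.0, 78.8], 83.3) [0.539 0.079 0.254]
([431.0, 345.5], [594.1, -165.7], [15.2, 271.4], 160.0) [0.539 0.072 0.264]
([217.1, 98.0], [863.0, 122.1], [59.0, 62.3], 178.0)
([264.8, 188.5], [586.9, -9.6], [35.7, 58.1], 70.0)
([267.7, 219.0], [499.3, -17.3], [35.0, 59.2], 161.2)
t 16.7 pos [0.4935 0.0692 0.1718] yaw -20.1 tilt [-0.004  0.   ] F [ 0.  -0.4 -0.3] gap 0.673 j6 0.25
shift units [0.396 0.148 0.211] turn -0.001
```

View pics/w6.png

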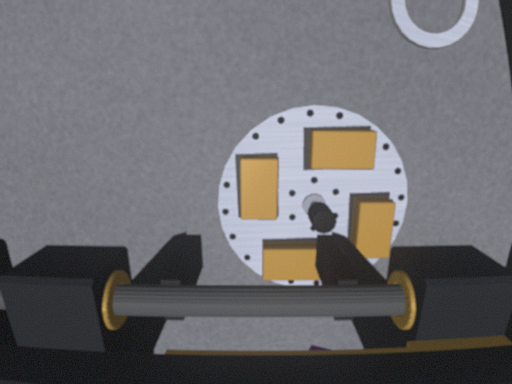

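All four moulds sit on their pads: (258,188), (343,149), (374,228) and (290,263), with the grip at (322,215). Jaws turned 30° off the rack's axes will come down in the gaps between the moulds.

```bash
python3 -m inch '.2 .07 0 -.15 -.14;.4 .14 0 -.67 -.14;.4 .14 0 -.67 -.14;.4 .14 0 -.67 -.14;.4 .14 .2 -.67 -.14;.4 .14 .2 -.67 -.14;.4 .14 .2 -.67 -.14;.4 .14 .2 -.67 -.14' | grep -E 'time|eef|gap'
python3 look.py .039 w7.png
python3 -c "
from h import *
s=load('wrist');P=pts(s).reshape(384,512,3);g=cv2.cvtColor(s['color'],cv2.COLOR_BGR2GRAY)
m=(abs(P[...,2]-.070)<.006)&(np.hypot(P[...,0]-.541,P[...,1]-.029)<.03)
q=P[m];print(m.sum(),q.min(0),q.max(0),q.mean(0))
go(.5413,.029,.041,10)"
```

```text
time: 17.37
eef_pos: [0.5433, 0.029, 0.1431]
finger_gap: 0.57
([209.2, 139.8], [496.0, 68.3], [35.0, 58.2], 69.9) [0.496 0.069 0.039]
([313.2, 148.4], [581.1, 76.8], [35.1, 58.8], 160.5) [0.58  0.078 0.04 ]
([202.8, 234.6], [500.8, -16.8], [35.5, 58.2], 159.4) [0.515 0.033 0.145]
([297.4, 246.0], [588.6, -9.7], [36.3, 59.2], 71.1) [ 0.585 -0.009  0.04 ]
([129.3, 301.7], [442.1, -95.2], [22.5, 69.4], 88.9) [0.509 0.048 0.226]
([387.3, 301.0], [682.2, -52.2], [22.8, 69.0], 111.2) [0.572 0.058 0.224]
([362.9, 347.9], [639.3, -115.9], [13.8, 370.4], 10.3) [0.577 0.034 0.212]
638 [0.53106415 0.01757776 0.06448272] [0.55224652 0.0389653  0.07193083] [0.54150976 0.02896468 0.06959391]
t 17.42 pos [0.544  0.0289 0.144 ] yaw 10.0 tilt [-0.001  0.   ] F [-0.1 -0.2  1.2] gap 0.572 j6 -0.34
shift units [-0.017 -0.003  0.687] turn 0.001
```

View pics/w7.png

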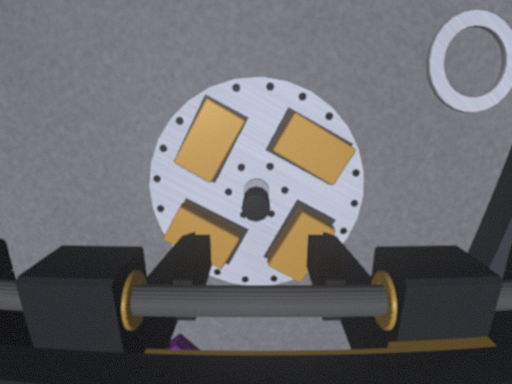

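The grip at (257,205) is centred between the jaws and measures (541.5,29.0), with its top at about 70 mm, as it should. Descending.

```bash
python3 -m inch '-.01 0 .12 0 -.14;-.01 0 .24 0 -.14;-.01 0 .36 0 -.14;-.01 0 .48 0 -.14;-.01 0 .58 0 -.14;-.01 0 .65 0 -.14;-.01 0 .68 0 -.14;-.01 0 .68 0 -.14;-.01 0 .68 0 -.14' | grep -E 'eef|force'
python3 -c "
from h import *
go(.5415,.029,.041,10)"
```

```text
eef_pos: [0.5432, 0.0285, 0.0427]
wrist_force: [-0.6, 0.6, 0.2]
t 18.17 pos [0.5432 0.0285 0.0427] yaw 10.1 tilt [ 0.001 -0.   ] F [-0.6  0.6  0.2] gap 0.567 j6 -0.34
shift units [-0.011 -0.005  0.011] turn 0.002
```

```bash
python3 -m inch '-.01 -.003 .01 0 -.14;-.01 -.003 .01 0 .2;-.01 -.003 .01 0 .4;-.01 -.003 .01 0 .5;-.01 -.003 .01 0 .6;-.01 -.003 .01 0 1;-.01 -.003 .01 0 1;-.01 -.003 .01 0 1;-.01 -.003 .01 0 1;-.01 -.003 .01 0 1'
python3 look.py .039 w8.png | head -4
```

```text
time: 19.0
eef_pos: [0.5411, 0.0287, 0.0406]
orientation: [[0.984, 0.175, 0.0], [0.175, -0.984, -0.0], [0.0, 0.0, -1.0]]
wrist_force: [-2.1, 0.3, 4.0]
finger_gap: 0.242
([182.4, 156.5], [496.7, 68.3], [34.9, 58.5], 69.9) [0.497 0.07  0.039]
([352.8, 171.1], [581.5, 76.8], [34.9, 59.3], 160.6) [0.58  0.078 0.04 ]
([330.1, 303.4], [586.8, 2.5], [8.2, 38.8], 105.3) [0.554 0.056 0.123]
([185.8, 306.5], [508.6, -12.1], [7.5, 37.4], 96.2) [0.521 0.051 0.125]
```

Gripped: the opening is 21 mm on a 22 mm grip. I'll lift gently.

```bash
python3 -m inch '0 0 -.01 0 1;0 0 -.03 0 1;0 0 -.06 0 1;0 0 -.09 0 1;0 0 -.12 0 1;0 0 -.15 0 1;0 0 -.18 0 1;0 0 -.21 0 1;0 0 -.24 0 1;0 0 -.24 0 1' | grep -E 'eef|force|gap';python3 -m inch '0 0 -.02 0 1;0 0 -.05 0 1;0 0 -.1 0 1;0 0 -.15 0 1;0 0 -.2 0 1;0 0 -.25 0 1;0 0 -.3 0 1;0 0 -.34 0 1;0 0 -.37 0 1;0 0 -.39 0 1';python3 -m inch '0 0 -.02 0 1;0 0 -.03 0 1;0 0 -.03 0 1;0 0 -.03 0 1;0 0 -.03 0 1;0 0 -.03 0 1;0 0 -.03 0 1;0 0 -.03 0 1'
python3 - <<'E'
from h import *
s=snap("wrist");cv2.imwrite("pics/w9.png",s["color"]);b=snap("scene");cv2.imwrite("pics/s9.png",cv2.resize(b["color"][100:260,180:400],(770,560)))
st=env.get_state()
hsv=cv2.cvtColor(s["color"],cv2.COLOR_BGR2HSV)
for r in rects(s,(hsv[...,0]>8)&(hsv[...,0]<28)&(hsv[...,1]>110)&(hsv[...,2]>60),st["eef_pos"][2]-.0018,300): print(r)
# plate plane from depth of bright pixels
for n,s in(("w",s),("s",b)):
    P=pts(s);g=s["color"];m=(g.min(2).ravel()>120)&(np.hypot(P[:,0]-.541,P[:,1]-.029)<.1)&(P[:,2]>.08)&(P[:,2]<.14)
    q=P[m]; A=np.c_[q[:,:2]-[.541,.029],np.ones(len(q))]; c=np.linalg.lstsq(A,q[:,2],rcond=None)[0]; print(n,m.sum(),"slopes,z",c.round(4))
E
```

```text
eef_pos: [0.5418, 0.0286, 0.0776]
wrist_force: [0.3, -0.9, -5.3]
finger_gap: 0.24
time: 20.72
eef_pos: [0.5413, 0.0287, 0.1358]
orientation: [[0.985, 0.175, 0.001], [0.175, -0.985, -0.0], [0.001, 0.0, -1.0]]
wrist_force: [0.1, 0.6, -4.9]
finger_gap: 0.241
time: 21.38
eef_pos: [0.5409, 0.0287, 0.1392]
orientation: [[0.985, 0.175, -0.0], [0.175, -0.985, 0.0], [-0.0, -0.0, -1.0]]
wrist_force: [0.2, 0.0, -5.7]
finger_gap: 0.238
([182.6, 156.5], [496.5, 68.3], [34.8, 58.5], 69.7)
([352.8, 171.1], [581.4, 76.8], [34.8, 59.6], 160.8)
([185.8, 305.5], [508.5, -11.5], [7.5, 38.7], 95.4)
([330.2, 303.2], [586.6, 2.5], [8.5, 38.9], 106.6)
([298.0, 345.0], [553.5, -26.8], [26.8, 217.4], 10.1)
w 32257 slopes,z [ 0.0028 -0.0028  0.1137]
s 951 slopes,z [ 0.0011 -0.      0.1122]
```

View pics/s9.png

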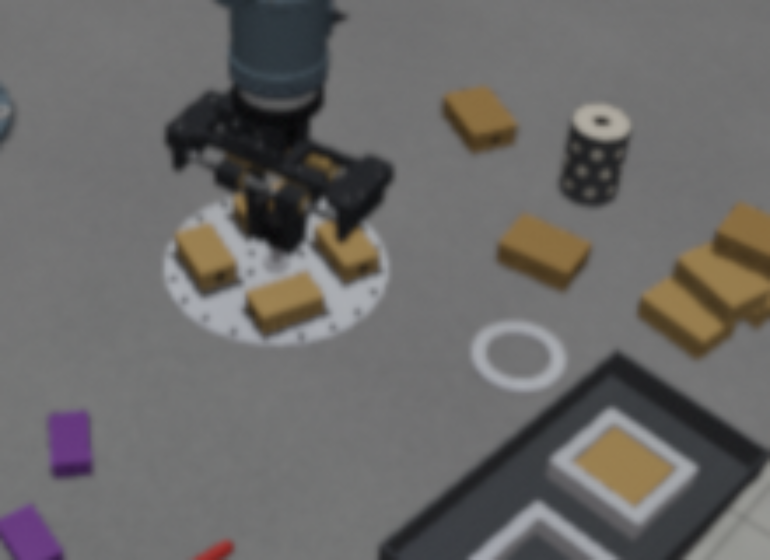

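The rack hangs level with its feet about 98 mm up. All four moulds are on it, and the ring, the flask and the larger moulds nearby are undisturbed. Handing in.

```bash
python3 -c "
from plant import env
print(env.get_state()['joint_velocities'].round(3)); print(env.finish_job())"
```

```text
[ 0.002  0.    -0.001 -0.     0.001  0.001]
the job is handed in; nothing more can be done
None
```

I laid the two loose tan moulds on the bare pads, each lowered until I felt light contact and then released. I then gripped the rack, lifted it, and handed the job in at about 21.5 s; `env.finish_job()` reports no verdict.

**Mould placement:** before the lift, place1's mould was within about 1 mm of its target and place2's within about 2 mm. Both were within about 1° of square.

**Final hold:** the feet are about 98 mm above the bench, and the fitted slope of the plate is under 0.004 rad. The arm is still and the jaws are closed on the grip (about 21 mm opening on a 22 mm grip). The scene picture shows all four moulds on the rack.

**Limits of the checks:**
- The wrist camera disagreed with itself by 2–3 mm in y depending on where it viewed from, so I used averages.
- After the lift, the fingers hid two of the four moulds from the wrist camera. I could only confirm those by eye in the scene picture.
- I saw no bystander move. I did not measure their final positions.

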